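# Free the stuck juicer cone and set it to drain

## Task

First take the hook lying on the worktop, catch it in the wire loop of the steel drip tray and drag the tray out to the right until all of it is clear of the corner wall cabinet overhead, keeping the glass in it upright, and lay the hook down again on the worktop, off the tray; do not pull or push the tray by hand. Then free the juicer's reamer cone, which is stuck on its spindle: twist it to and fro while pulling gently upwards until it comes off, without lifting, tipping or dragging the juicer, and stand it upright on the floor of the tray. Leave the cup, the bottle and the other things where they stand.

Things in the scene. Friction and masses are not known exactly. Their poses are not given: they have to be found in the camera images.
- reamer: white ribbed reamer cone, 71 mm tall, 0.24 kg. Origin: centre of its underside, z up its axis. Flange 72 mm across, 6 mm thick; above it a body 53 mm across with upright sides 8 to 43 mm up (grip it 36 to 40 mm up, any yaw), then a dome. Stuck on the juicer's spindle: turning it takes about 0.4 N m; while it turns a few newtons lift it (rise at most about 3 mm per radian turned)
- spindle (a point): the top of the juicer's upright steel spindle (24 mm across, 21 mm tall), inside the cone. Spring leaves in the cone grip it over the first 14 mm of upward travel; then the cone is free. A straight pull would need 29 to 43 N, but the juicer weighs only 22 N, so a straight pull picks it up
- juicer: electric citrus juicer, white, loose on rubber feet, 2.2 kg, 152 mm across, bowl rim 99 mm high; spout along its own -x to 125 mm from the axis. Origin: centre of its underside, z up along the spindle. The stuck cone's underside is 84 mm above this origin. A cup stands under the spout
- tray: loose open steel drip tray, 210 mm (own x) by 150 mm (own y), 29 mm high, walls and floor 4 mm, 0.5 kg. Origin: centre of its underside. It starts under the corner wall cabinet at the left, whose lower front edge runs slantwise over the worktop along about x + y = 0.92 (m); it slides on the worktop with 2 to 4 N
- tray_eye (a point): centre of the eye of the tray's fixed, level wire loop (wire 5 mm), which stands out from the middle of the tray's -x wall: own (-0.121, 0, 0.018), 18 mm above the worktop. The eye is 33 mm along the tray's x by 39 mm along its y. Axes as the tray's; at the start the loop points right, about world -y
- rack_hook: oven-rack hook lying on the worktop, 0.09 kg: wooden handle 110 mm long (own x), 24 mm wide and 24 mm high; origin at the centre of the handle's underside, centre of mass in the handle. From its +x end a 7 mm steel rod rises to 38 mm and ends in a prong that points straight down. Take it across the handle from above
- hook_tip (a point): lower end of the hook's prong (7 mm thick, 32 mm free length below the rod), at own (0.150, 0, 0.0025) of the hook; axes as the hook's
- glass_small: small clear tumbler 48 mm across and 61 mm tall standing in the half of the tray away from the loop; origin at the centre of its underside
- cup: white striped cup 65 mm across, 50 mm tall, with a handle, under the juicer's spout; origin about the middle of its underside
- mill: wooden pepper mill 58 mm across, 170 mm tall, behind the juicer; origin at the centre of its underside
- salt: shaker 44 mm across, 90 mm tall, behind the juicer; origin at the centre of its underside
- lemon: lemon 78 x 55 x 56 mm lying towards the back; origin at its lowest point
- jam: jar with a green lid, 68 mm across, 84 mm tall, towards the back; origin at the centre of its underside
- bottle: tall green squeeze bottle, 51 x 86 mm and 235 mm tall, standing behind and to the left of the juicer; origin at the centre of its underside

How it is judged:
On the way, in this order (a step that is already met when the one before it is completed fails the run):
1. the tray is being dragged by the hook: it has moved more than 80 mm and the hook pulls on it (distance of tray from where it was at the start of the episode above 0.08 m and contact force between rack_hook and tray above 0.3 N), for 0.1 s.
2. the reamer cone is off the spindle (lifted more than 25 mm from its seat) while the juicer still stands on the worktop (z of reamer in the frame of juicer above 0.109 m and height (world z) of juicer below 0.005 m), for 0.1 s.
At the end, for the whole second after the job is handed in: Tray flat on the worktop, centre at x 0.38 to 0.58 and y 0 to 0.30; cone upright (0.12 rad) and at rest on the tray's floor; glass upright in the tray; hook lying on the worktop, not touching the tray; juicer standing level on the worktop (world y of tray between 0 and 0.3 m and world x of tray between 0.38 and 0.58 m and height (world z) of tray below 0.006 m and angle between tray's own z axis and vertical below 0.06 rad and x of reamer in the frame of tray between -0.1 and 0.1 m and y of reamer in the frame of tray between -0.07 and 0.07 m and z of reamer in the frame of tray below 0.01 m and angle between reamer's own z axis and vertical below 0.12 rad and linear speed of each of reamer, tray below 0.02 m/s and angle between glass_small's own z axis and vertical below 0.15 rad and z of glass_small in the frame of tray below 0.012 m and height (world z) of rack_hook between -0.02 and 0.02 m and contact force between rack_hook and tray below 0.05 N and height (world z) of juicer below 0.005 m and angle between juicer's own z axis and vertical below 0.05 rad).
It fails at once if the juicer is lifted more than 15 mm, tipped, or dragged more than 50 mm (height (world z) of juicer above 0.015 m or angle between juicer's own z axis and vertical above 0.12 rad or distance of juicer from where it was at the start of the episode above 0.05 m).
It fails at once if the tray is pulled or pushed along by the fingers instead of the hook (contact force between the fingers and tray above 2 N and linear speed of tray above 0.03 m/s).
It fails at once if the glass in the tray, the cup or the tall bottle is tipped (angle between glass_small's own z axis and vertical above 0.5 rad or angle between any of cup, bottle's own z axis and vertical above 0.4 rad).
It fails at once if the cup, mill, shaker, bottle, lemon or jar is shifted more than 50 mm (distance of any of cup, mill, salt, lemon, jam, bottle from where it was at the start of the episode above 0.05 m).
It also fails if it takes over 72 s, if anything falls off the work surface, if the arm or the gripper's body presses on something with over 40 N, if the wrist force passes 120 N, or if a joint passes its speed limit or range.

## Robot

A 7-joint arm with a two-finger parallel gripper is mounted at the origin on a cart in front of the work surface, level with it; the furniture and walls round the work are solid. World frame = base frame: x ahead of the robot, y to its left, z up, the work surface at z = 0. Lengths are in m, angles in rad, forces in N, time in s.
With the tool pointing down it reaches from about 0.4 to 0.875 m from the base axis. Payload 19.3 kg.
Tool frame: the origin (TCP) lies on the front face of the gripper's body, between the roots of the fingers; the fingertips stand 73 mm ahead of it and the grasp point (between the pads) lies 54 mm ahead of it; z points along the fingers, y is the direction in which the jaws open and shut (so a half turn about z gives the same grasp; the last joint's range is limited). The gripper opens to 85 mm and grips with 20 to 120 N. Pads are 22 mm wide; open, the fingers measure 114 mm over their backs; the gripper's body (76 mm by 85 mm) begins 54 mm behind the grasp point. The pads swing forward as they close: fully open they stand 13 mm farther back than shut.
Start: joints at [-1.328, 0.521, -0.036, 1.599, 0.021, 1.021, -0.113], TCP at [0.192, 0.595, 0.304] pointing down, gripper open.
Joint ranges: [-2.91, 2.91], [-0.3, 2.13], [-1.5, 1.42], [0.17, 2.43], [-1.26, 4.41], [0.16, 1.93], [-2.52, 2.52]. Speed limits (rad/s): [1.89, 1.89, 2.39, 2.39, 3.01, 3.01, 3.01].

## Interface

Orientations are given as [roll, pitch, yaw] about the fixed x, y, z axes, in that order (R = Rz(yaw) Ry(pitch) Rx(roll)).
In Python, from workcell import bot gives the robot as it stands.
- The arm moves only by the shell command python3 -m crank 'ROWS' [OPENING] [FORCE]. ROWS is a JSON object of lists of equal length, an entry for each row: "travel": the shift along the world's x, y, z in cm, a list of three; "rot": the turn, a rotation vector about the world's x, y, z in degrees, a list of three. A call has 1 to 8 rows; each row is the pose to reach, as a shift and turn from the pose commanded when the call began; what a row does not reach only later rows make up. A row lasts 1/10 s, in which the tool goes at most 50 mm and 8.59 degrees, less where a joint would pass 70% of its speed; a pose out of reach is approached as far as the arm can. A call with a gripper value outside its range is refused whole. OPENING is the opening, from -1 (shut) to 1 (fully open), so that 0 is half open, set as the call begins (- or left out, the last holds). The fingers move at their own pace and stop on an object; FORCE is the grip in N (left out, the last holds). Time passes only in rows, so rows that repeat a pose let the fingers close. It gives the time, the measured TCP pose, the force and the opening at its end, in the units of the state.
- bot.observe(): the state, without advancing time (a new reading comes with each control period).
- bot.grab_frame(name): name is "scene" or "top" or "wrist"; returns the picture (480x640x3 uint8, red, green, blue); there is no depth.
- bot.camera_model(name): a dict with "fx", "fy", "cx", "cy" (pixels), "R" (3x3) and "t" (3): a world point X has camera coordinates R X + t. Camera axes: x right, y down, z forward; pixel columns grow to the right and rows downward; lengths in m; the calibration is good to about 2 mm. A picture is of the moment at which its call begins: read the wrist's pose just before it. camera_model takes no time and is no camera call; for the wrist camera it gives the pose at the moment of the call.
- bot.job_done(): hands the job in, once; it reports no verdict.
Trained networks look in the newest picture that a camera, given by its name, has taken for a name from the list of things; names that differ only in an ending like _2 or _b are one class to them, and where a whole thing is asked for, a point or a joint stands for the part that bears it (a point fixed in the world has none). Each returns a list of dicts, best first, with "conf" (0 to 1); they miss things now and then, are a little off and sometimes report something else, mostly with a low value. They report only what shows in the picture. A call takes as long as a camera call.
- bot.silhouettes(camera, thing): "pixels" (480x640 bool, what is visible of it) and "box" ([centre column, centre row, width, height] in pixels, round what is visible of it).
The state is a dict: "clock": time; "qpos": joint angles; "qd": joint speeds; "joint_efforts": joint torques, N m; "position": TCP position; "tool_rot": TCP orientation; "force": force on the tool from outside, world axes, zero at the start; "moment": the same for the moment, N m; "grip_width": finger opening in m.
Only numpy, scipy, OpenCV 4.12 (cv2) and the standard library are available. Lean on these libraries where they do the work, as an engineer would, in place of code of your own. Each camera call takes 0.05 s, during which the arm holds its last target.

## Working session

There is one attempt and no reset: what is moved stays moved. The work goes in short steps, Python scripts to look and compute and a shell command to move; the robot and the scene stay as the last step left them, time stands still between calls to the robot, and variables do not carry over. Pictures are saved under pics/ and viewed, and the job is handed in when it is done.

```bash
ls; mkdir -p pics; python3 - <<'E'
from workcell import bot
import cv2
s=bot.observe(); print(s)
for n in ("scene","top","wrist"):
    im=bot.grab_frame(n); cv2.imwrite(f"pics/{n}0.png",im[:,:,::-1])
    m=bot.camera_model(n); print(n,m)
E
```

```text
pics
{'clock': 0.0, 'qpos': array([-1.32820703,  0.52200512, -0.03634241,  1.59998955,  0.02122497,
        1.02109733, -0.11279642]), 'qd': array([ 7.58751646e-04,  2.11892676e-04, -2.16191106e-05, -4.85546980e-04,
       -2.60374675e-03,  7.88615241e-04,  6.41329694e-04]), 'joint_efforts': array([-1.58741295e-03, -9.27127075e+01,  1.97909296e+00, -3.69946826e+01,
        1.77753990e-02,  8.08502053e-03,  2.67922439e-05]), 'position': array([0.19227118, 0.59442985, 0.30333768]), 'tool_rot': array([-3.14048298e+00,  9.28888564e-05,  2.82882275e+00]), 'force': array([-0.31658748,  0.10799252,  0.78848885]), 'moment': array([ 0.01773999, -0.06094273, -0.08373105]), 'grip_width': 0.08522218017489071}
scene {'fx': 521.909526133837, 'fy': 521.909526133837, 'cx': 313.323203669141, 'cy': 243.73647202800646, 'R': array([[ 0.97619144, -0.21544998,  0.02513107],
       [-0.07906114, -0.46130192, -0.88371368],
       [ 0.20198911,  0.86068685, -0.46735271]]), 't': array([-0.56173847,  0.15641879,  1.54228726])}
top {'fx': 535.3927210333119, 'fy': 535.3927210333119, 'cx': 322.8986407598527, 'cy': 233.03931805719236, 'R': array([[-0.23892336, -0.97095924, -0.01240104],
       [-0.87095471,  0.21992726, -0.4393972 ],
       [ 0.4293641 , -0.09418152, -0.89820728]]), 't': array([0.18999343, 0.54431056, 1.41247326])}
wrist {'fx': 407.7821981649714, 'fy': 407.7821981649714, 'cx': 323.4599629663878, 'cy': 235.45041159769272, 'R': array([[ 3.07751739e-01,  9.51466692e-01,  3.73682466e-05],
       [ 9.17329947e-01, -2.96720640e-01,  2.65447980e-01],
       [ 2.52576000e-01, -8.16577987e-02, -9.64125183e-01]]), 't': array([-0.62545086, -0.03398642,  0.37756568])}
```

View pics/scene0.png

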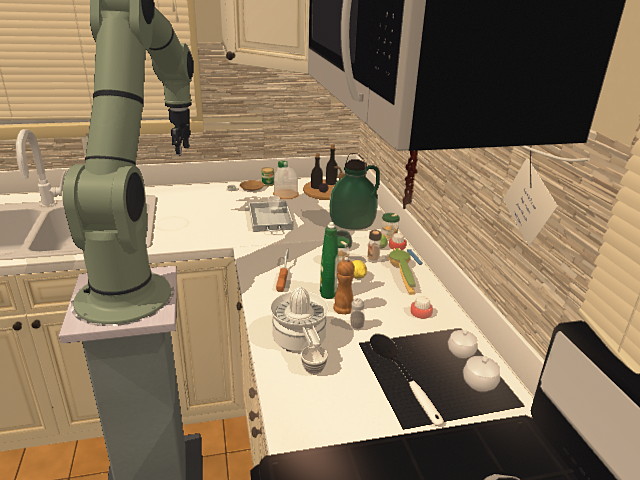

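View pics/top0.png

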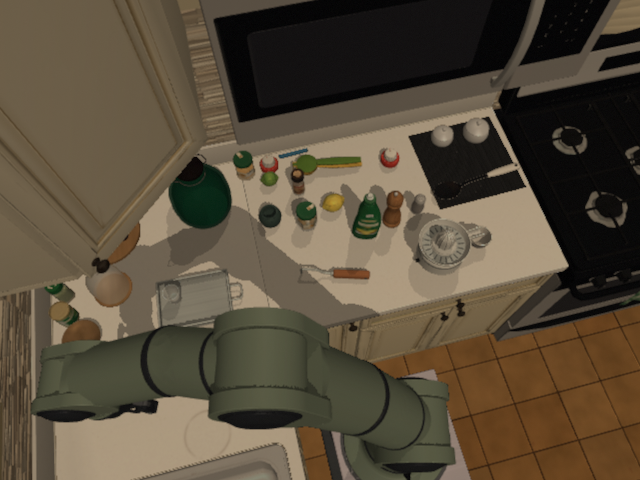

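View pics/wrist0.png

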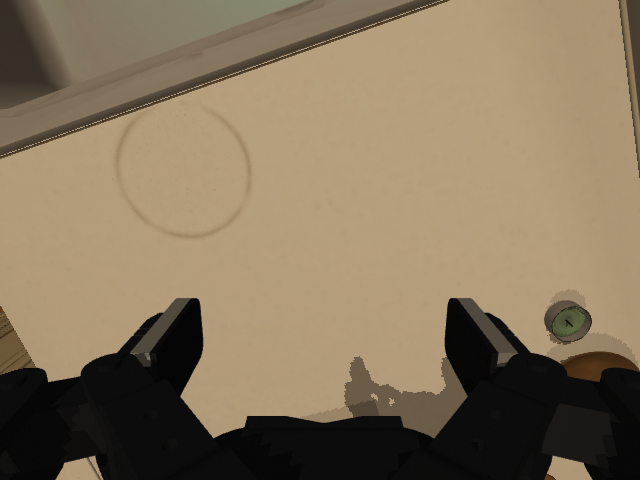

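```bash
cat > h.py <<'E'
from workcell import bot
import numpy as np, cv2
def ray(m,u,v):
    d=m["R"].T@np.array([(u-m["cx"])/m["fx"],(v-m["cy"])/m["fy"],1.0]); c=-m["R"].T@m["t"]; return c,d
def onz(m,u,v,z):
    c,d=ray(m,u,v); return c+d*(z-c[2])/d[2]
def proj(m,X):
    p=m["R"]@np.asarray(X)+m["t"]; return np.array([m["fx"]*p[0]/p[2]+m["cx"],m["fy"]*p[1]/p[2]+m["cy"]])
def tri(obs):
    A=np.zeros((3,3));b=np.zeros(3)
    for m,u,v in obs:
        c,d=ray(m,u,v); d/=np.linalg.norm(d); P=np.eye(3)-np.outer(d,d); A+=P; b+=P@c
    return np.linalg.solve(A,b)
E
python3 - <<'E'
from h import *
for t in ["rack_hook","hook_tip","tray","tray_eye","glass_small","juicer","reamer","spindle","cup","bottle"]:
    for c in ("scene","top"):
        m=bot.camera_model(c)
        r=bot.silhouettes(c,t)
        for q in r[:1]:
            b=q["box"]; print(t,c,round(q["conf"],2),np.round(b,1),np.round(onz(m,b[0],b[1],0.02),3))
            cv2.imwrite(f"pics/m_{t}_{c}.png",q["pixels"].astype(np.uint8)*255)
E
```

```text
rack_hook scene 0.48 [283.  272.8  16.3  35.2] [0.481 0.019 0.02 ]
rack_hook top 0.56 [334.6 275.4  71.1  13.5] [0.48  0.041 0.02 ]
hook_tip scene 0.74 [359.6 266.6   8.5  19.4] [0.732 0.015 0.02 ]
hook_tip top 0.65 [334.8 274.1  72.   13.3] [0.484 0.04  0.02 ]
tray scene 0.9 [271.1 214.3  42.1  27.8] [0.508 0.462 0.02 ]
tray top 0.71 [449.8 249.8  68.8  58.3] [ 0.476 -0.319  0.02 ]
tray_eye scene 0.89 [271.6 215.1  43.8  33.2] [0.509 0.455 0.02 ]
tray_eye top 0.86 [194.8 296.3  82.5  59.6] [0.517 0.456 0.02 ]
glass_small scene 0.69 [272.6 204.3   9.4  19.4] [0.529 0.557 0.02 ]
glass_small top 0.87 [172.4 295.4  19.   22.2] [0.535 0.52  0.02 ]
juicer scene 0.75 [298.9 323.1  59.8  57.7] [ 0.48  -0.248  0.02 ]
juicer top 0.78 [449.6 247.4  68.9  56.9] [ 0.483 -0.321  0.02 ]
reamer scene 0.75 [299.1 303.2  27.5  28.4] [ 0.499 -0.155  0.02 ]
reamer top 0.81 [444.9 240.4  26.1  27.9] [ 0.509 -0.315  0.02 ]
spindle scene 0.65 [299.4 322.5  58.2  59. ] [ 0.482 -0.246  0.02 ]
spindle top 0.59 [450.2 245.4  66.8  57.1] [ 0.489 -0.325  0.02 ]
cup scene 0.8 [313.6 359.6  26.   25. ] [ 0.487 -0.401  0.02 ]
cup top 0.66 [482.9 236.2  18.4  18.2] [ 0.494 -0.433  0.02 ]
bottle scene 0.6 [331.2 261.4  17.5  80.4] [0.649 0.063 0.02 ]
bottle top 0.94 [366.8 214.8  32.4  44.8] [ 0.654 -0.108  0.02 ]
```

```bash
python3 - <<'E'
import cv2
a=cv2.imread("pics/top0.png")[200:340,130:520]; cv2.imwrite("pics/topz.png",cv2.resize(a,None,fx=2,fy=2,interpolation=cv2.INTER_CUBIC))
a=cv2.imread("pics/scene0.png")[170:390,220:420]; cv2.imwrite("pics/scenez.png",cv2.resize(a,None,fx=2.7,fy=2.7,interpolation=cv2.INTER_CUBIC))
E
```

```text
(no output)
```

View pics/topz.png

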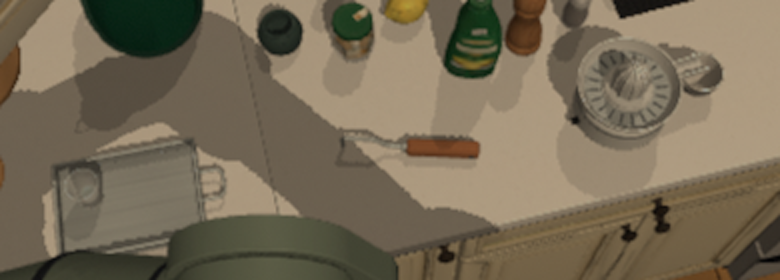

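View pics/scenez.png

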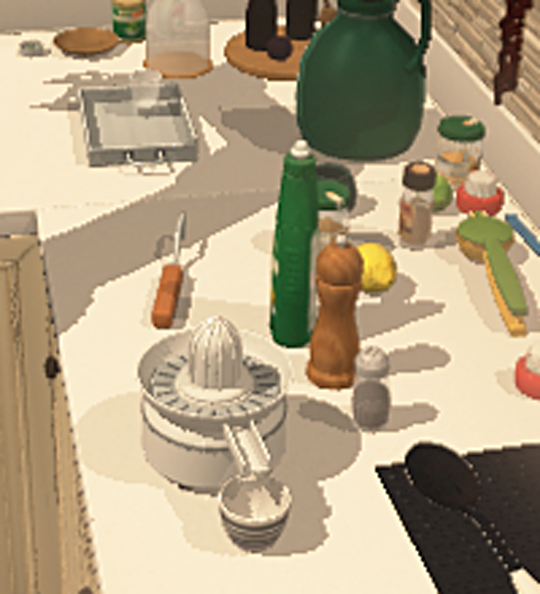

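```bash
python3 - <<'E'
from h import *
T=bot.camera_model("top");S=bot.camera_model("scene")
f=lambda u,v:(130+u/2,200+v/2)
for n,u,v,z in [("hL",407,147,.018),("hR",479,149,.018),("rodend",345,132,.038),("eyeR",223,186,.018),("eyeL",199,186,.018),("glassrim",83,180,.065)]:
    print(n,onz(T,*f(u,v),z).round(3))
g=lambda u,v:(220+u/2.7,170+v/2.7)
for n,u,v,z in [("hFar",174,267,.018),("hNear",162,325,.012),("rodend",181,214,.038),("eye",150,163,.018),("traynearL",92,165,.0),("traynearR",197,158,0)]:
    print(n,onz(S,*g(u,v),z).round(3))
print("reamer tri",tri([(T,444.9,240.4),(S,299.1,303.2)]))
print("rodend tri",tri([(T,*f(345,132)),(S,*g(181,214))]))
print("hFar tri",tri([(T,*f(407,147)),(S,*g(174,267))]))
E
```

```text
hL [0.488 0.043 0.018]
hR [ 0.458 -0.061  0.018]
rodend [0.526 0.128 0.038]
eyeR [0.494 0.321 0.018]
eyeL [0.503 0.355 0.018]
glassrim [0.534 0.511 0.065]
hFar [0.49  0.046 0.018]
hNear [ 0.458 -0.067  0.012]
rodend [0.515 0.138 0.038]
eye [0.505 0.324 0.018]
traynearL [ 0.43   0.367 -0.   ]
traynearR [0.577 0.365 0.   ]
reamer tri [ 0.47273593 -0.2843224   0.11034473]
rodend tri [0.51748538 0.12850219 0.04518531]
hFar tri [0.48860613 0.04292754 0.01925656]
```

```bash
python3 -m crank '{"travel":[[2,-5,0],[4,-10,0],[6,-15,0],[8,-20,0],[10,-25,0],[12,-30,0],[14,-34,0],[16,-38,0]],"rot":[[0,0,-7],[0,0,-14],[0,0,-21],[0,0,-28],[0,0,-35],[0,0,-42],[0,0,-49],[0,0,-56]]}' 1 40
python3 -m crank '{"travel":[[2,-4,0],[4,-8,0],[6,-12,-1],[8,-16,-2],[10,-19,-3],[12,-22,-4],[12,-22,-4]],"rot":[[0,0,-6],[0,0,-12],[0,0,-18],[0,0,-24],[0,0,-30],[0,0,-32],[0,0,-32]]}'
python3 - <<'E'
from h import *
s=bot.observe(); print(s["position"],s["tool_rot"],s["force"],s["qpos"].round(2))
m=bot.camera_model("wrist"); print(-m["R"].T@m["t"])
np.save("w1.npy",m,allow_pickle=True)
for n in ("wrist","top"):
    cv2.imwrite(f"pics/{n}1.png",bot.grab_frame(n)[:,:,::-1])
E
```

```text
clock: 1.95
position: [0.3472, 0.224, 0.3042]
tool_rot: [3.141, -0.001, 1.847]
force: [2.1, 0.8, -0.3]
grip_width: 0.0855
clock: 2.65
position: [0.4682, 0.0022, 0.2631]
tool_rot: [3.141, 0.002, 1.287]
force: [-1.0, 0.7, 0.6]
grip_width: 0.0855
[0.46816056 0.00220745 0.26308798] [3.14103904e+00 1.85633452e-03 1.28679013e+00] [-1.03166895  0.72164318  0.58454067] [-0.52  0.37  0.5   2.06 -0.25  0.77 -0.16]
[0.48670963 0.06731787 0.3325682 ]
```

View pics/wrist1.png

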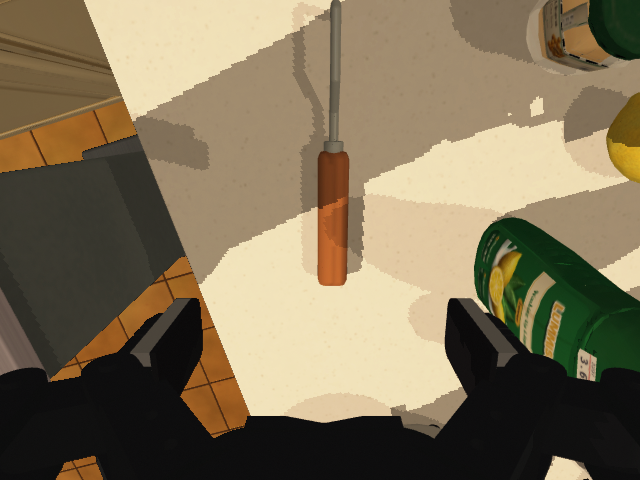

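View pics/top1.png

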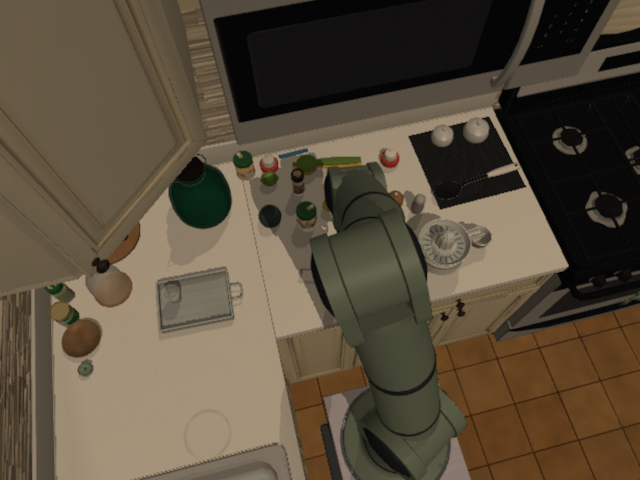

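```bash
python3 - <<'E'
from h import *
m=np.load("w1.npy",allow_pickle=True).item();T=bot.camera_model("top")
for u,v,z in [(334,152,.022),(332,282,.012),(323.5,356,.2)]: print(onz(m,u,v,z))
a=cv2.imread("pics/top1.png")[255:345,140:260]; cv2.imwrite("pics/eye1.png",cv2.resize(a,None,fx=6,fy=6,interpolation=cv2.INTER_CUBIC))
a=cv2.imread("pics/top1.png")[200:300,390:520]; cv2.imwrite("pics/jui1.png",cv2.resize(a,None,fx=6,fy=6,interpolation=cv2.INTER_CUBIC))
E
```

```text
[0.48869656 0.04491347 0.022     ]
[ 0.45772625 -0.05872051  0.012     ]
[ 0.46372612 -0.01191124  0.2       ]
```

View pics/eye1.png

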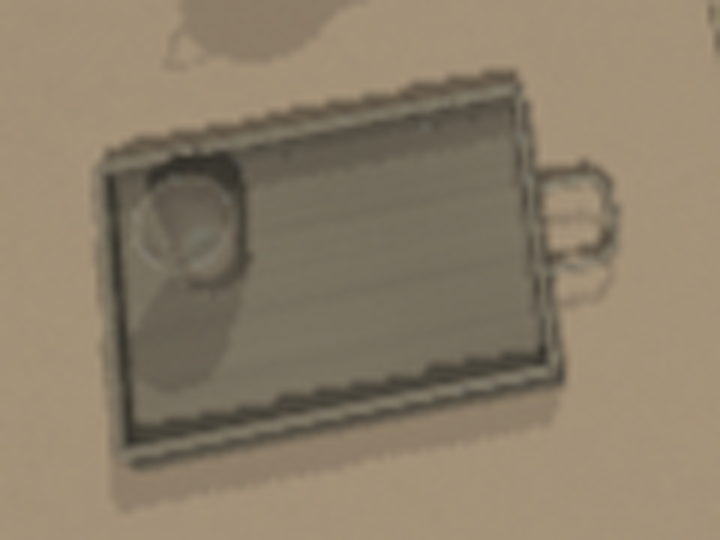

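View pics/jui1.png

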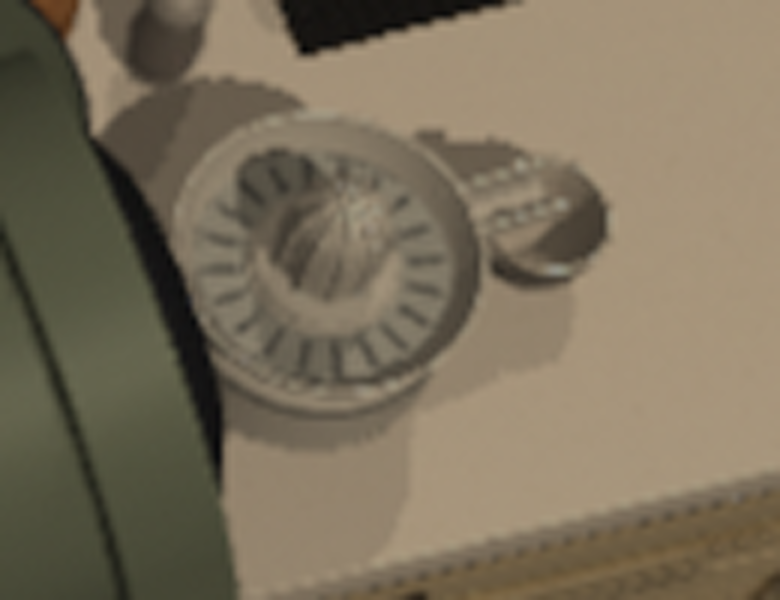

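```bash
python3 -m crank '{"travel":[[0.5,-0.9,-4],[0.5,-0.9,-8],[0.5,-0.9,-12],[0.5,-0.9,-15],[0.5,-0.9,-17],[0.5,-0.9,-18.6],[0.5,-0.9,-18.7],[0.5,-0.9,-18.7]],"rot":[[0,0,0],[0,0,0],[0,0,0],[0,0,0],[0,0,0],[0,0,0],[0,0,0],[0,0,0]]}'
python3 - <<'E'
from h import *
T=bot.camera_model("top")
f=lambda u,v:(140+u/6,255+v/6)
e=onz(T,*f(573,215),.018)
cs=[onz(T,*f(*p),.029) for p in [(105,158),(518,78),(560,378),(125,460)]]
print("eye",e,"corners",np.round(cs,3),"ctr",np.mean(cs,0))
print([np.linalg.norm(cs[i]-cs[(i+1)%4]).round(3) for i in range(4)])
d=(cs[0]+cs[3]-cs[1]-cs[2]);print("tray x angle",np.degrees(np.arctan2(d[1],d[0])), "eye pred",np.mean(cs,0)-.121*d/np.linalg.norm(d))
E
```

```text
clock: 3.55
position: [0.4718, -0.0025, 0.0774]
tool_rot: [-3.141, -0.0, 1.294]
force: [-0.2, -0.7, 0.2]
grip_width: 0.0855
eye [0.50498939 0.33705347 0.018     ] corners [[0.586 0.556 0.029]
 [0.579 0.35  0.029]
 [0.421 0.356 0.029]
 [0.431 0.563 0.029]] ctr [0.50427638 0.45616678 0.029     ]
[np.float64(0.205), np.float64(0.158), np.float64(0.207), np.float64(0.155)]
tray x angle 87.48891794206887 eye pred [0.49897505 0.33528296 0.029     ]
```

```bash
python3 -m crank '{"travel":[[0,0,0],[0,0,0],[0,0,0],[0,0,0],[0,0,0],[0,0,0]],"rot":[[0,0,0],[0,0,0],[0,0,0],[0,0,0],[0,0,0],[0,0,0]]}' -1 80
python3 -m crank '{"travel":[[0,0,2],[0,0,4],[0,0,6],[0,0,6],[0,0,6]],"rot":[[0,0,0],[0,0,0],[0,0,0],[0,0,0],[0,0,0]]}'
python3 - <<'E'
from h import *
s=bot.observe(); print(s["position"],s["tool_rot"])
m=bot.camera_model("wrist"); np.save("w2.npy",m,allow_pickle=True)
cv2.imwrite(f"pics/wrist2.png",bot.grab_frame("wrist")[:,:,::-1])
E
```

```text
clock: 4.15
position: [0.472, -0.0031, 0.0775]
tool_rot: [3.141, -0.001, 1.293]
force: [-3.2, 1.2, 17.4]
grip_width: 0.0225
clock: 4.65
position: [0.4719, -0.0029, 0.1369]
tool_rot: [3.141, -0.0, 1.293]
force: [-0.4, 0.3, -2.5]
grip_width: 0.0224
[ 0.47192468 -0.00289782  0.13694165] [ 3.14102145e+00 -3.84579464e-04  1.29328458e+00]
```

View pics/wrist2.png

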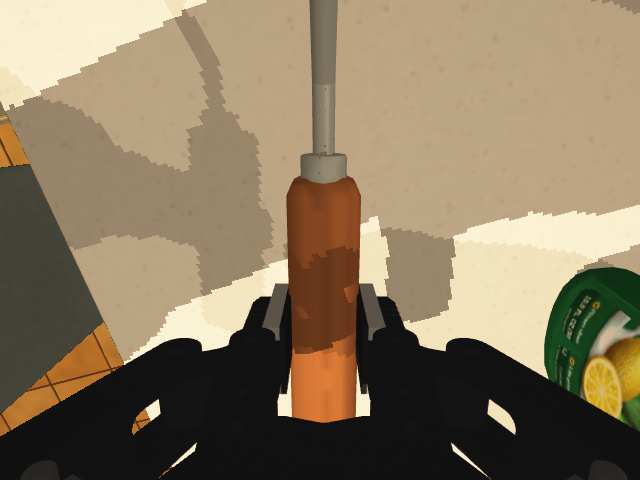

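```bash
python3 -m crank '{"travel":[[0.4,3,0],[1,7,0],[1.6,11,0],[2.4,15,0],[3.1,18,0],[3.1,19.3,0],[3.1,19.3,0],[3.1,19.3,0]],"rot":[[0,0,4],[0,0,8],[0,0,12],[0,0,16],[0,0,16],[0,0,16],[0,0,16],[0,0,16]]}'
python3 - <<'E'
from h import *
s=bot.observe(); print(s["position"],s["tool_rot"])
for n in ("wrist","top","scene"): cv2.imwrite(f"pics/{n}3.png",bot.grab_frame(n)[:,:,::-1])
a=cv2.imread("pics/top3.png")[230:350,140:300]; a=cv2.resize(a,None,fx=4,fy=4,interpolation=cv2.INTER_CUBIC)
b=cv2.imread("pics/scene3.png")[180:280,220:340]; b=cv2.resize(b,(640,533),interpolation=cv2.INTER_CUBIC)
cv2.imwrite("pics/t3.png",a);cv2.imwrite("pics/s3.png",b)
E
```

```text
clock: 5.5
position: [0.5025, 0.1887, 0.1363]
tool_rot: [-3.141, 0.001, 1.571]
force: [-0.5, 0.5, -0.8]
grip_width: 0.0224
[0.50245421 0.18871948 0.13629771] [-3.14053385e+00  1.07010827e-03  1.57131246e+00]
```

View pics/t3.png

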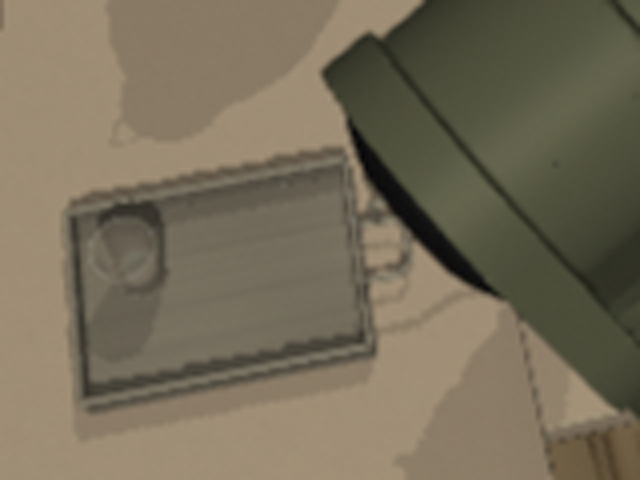

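View pics/s3.png

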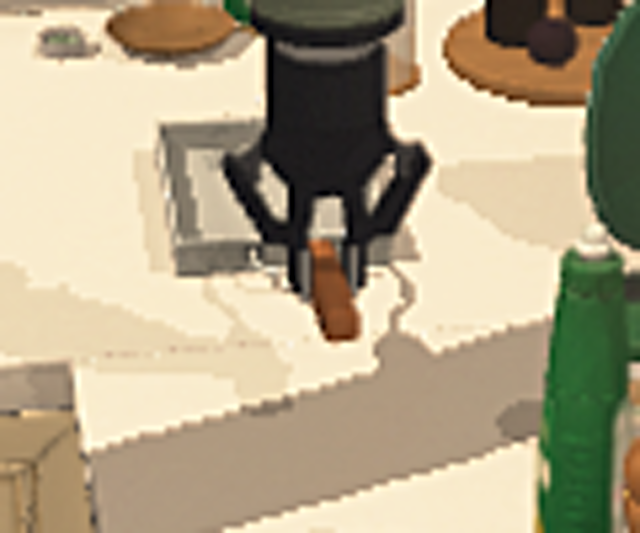

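View pics/wrist3.png

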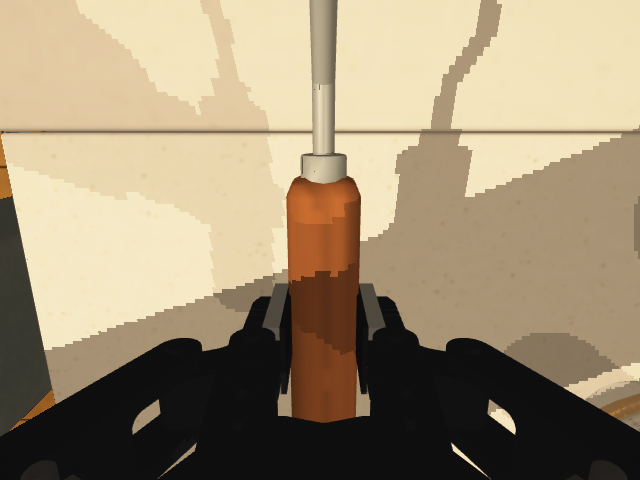

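```bash
python3 -m crank '{"travel":[[0,0,-1.5],[0,0,-3],[0,0,-4],[0,0,-4.7],[0,0,-5.4],[0,0,-5.4]],"rot":[[0,0,0],[0,0,0],[0,0,0],[0,0,0],[0,0,0],[0,0,0]]}'
python3 -m crank '{"travel":[[0,-0.5,0],[0,-1,0],[0,-1.5,0],[0,-2,0],[0,-2.5,0],[0,-3,0],[0,-3,0]],"rot":[[0,0,0],[0,0,0],[0,0,0],[0,0,0],[0,0,0],[0,0,0],[0,0,0]]}'
python3 - <<'E'
from h import *
for n in ("top","scene"): cv2.imwrite(f"pics/{n}4.png",bot.grab_frame(n)[:,:,::-1])
a=cv2.imread("pics/top4.png")[230:350,140:300]; a=cv2.resize(a,None,fx=4,fy=4,interpolation=cv2.INTER_CUBIC)
cv2.imwrite("pics/t4.png",a)
E
```

```text
clock: 6.25
position: [0.5026, 0.1897, 0.0821]
tool_rot: [-3.141, 0.0, 1.572]
force: [-0.5, -0.1, -0.7]
grip_width: 0.0221
clock: 6.95
position: [0.5029, 0.1589, 0.083]
tool_rot: [-3.142, 0.0, 1.571]
force: [-0.6, 1.7, 0.1]
grip_width: 0.0223
```

View pics/t4.png

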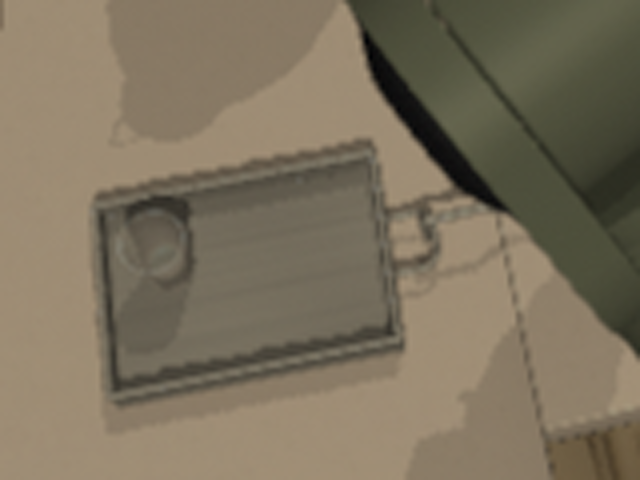

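```bash
python3 -m crank '{"travel":[[0,-0.5,0],[0,-1.2,0],[0,-2,0],[0,-3,0],[0,-4,0],[0,-5,0],[0,-6,0],[0,-7,0]],"rot":[[0,0,0],[0,0,0],[0,0,0],[0,0,0],[0,0,0],[0,0,0],[0,0,0],[0,0,0]]}'
python3 -m crank '{"travel":[[0,-1,0],[0,-2,0],[0,-3,0],[0,-4,0],[0,-5,0],[0,-6,0],[0,-7,0],[0,-8,0]],"rot":[[0,0,0],[0,0,0],[0,0,0],[0,0,0],[0,0,0],[0,0,0],[0,0,0],[0,0,0]]}'
python3 - <<'E'
from h import *
for n in ("top","scene"): cv2.imwrite(f"pics/{n}5.png",bot.grab_frame(n)[:,:,::-1])
E
```

```text
clock: 7.85
position: [0.5028, 0.0889, 0.0829]
tool_rot: [-3.142, -0.0, 1.572]
force: [-0.2, 4.4, -2.2]
grip_width: 0.0225
clock: 8.65
position: [0.5028, 0.009, 0.0829]
tool_rot: [-3.141, 0.0, 1.572]
force: [-0.2, 3.9, -0.6]
grip_width: 0.0226
```

View pics/top5.png

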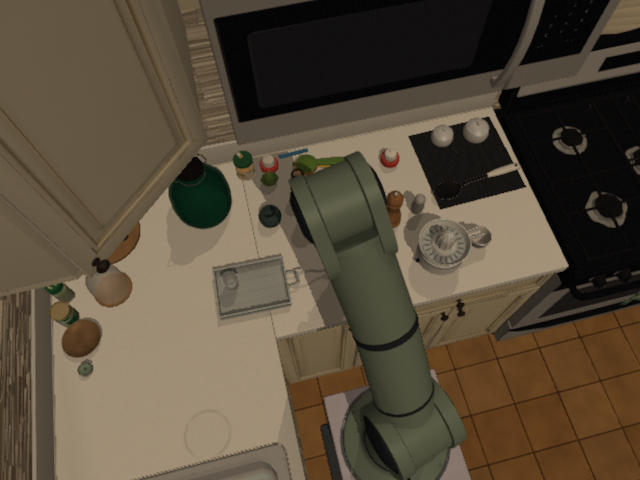

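View pics/scene5.png

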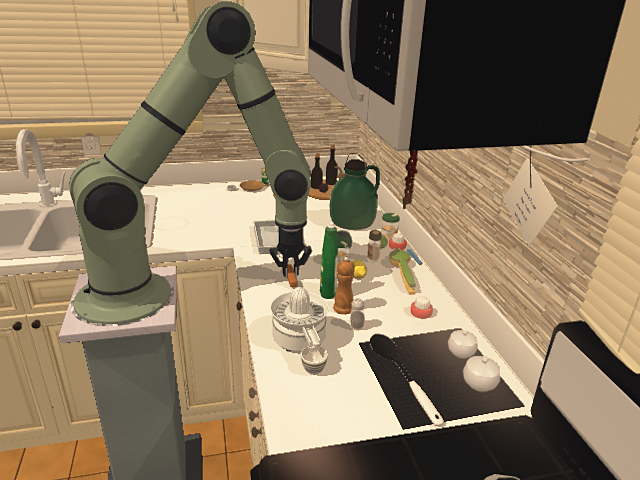

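```bash
python3 -m crank '{"travel":[[0,-1,0],[0,-2,0],[0,-3,0],[0,-4,0],[0,-5,0],[0,-6,0],[0,-7,0],[0,-8,0]],"rot":[[0,0,0],[0,0,0],[0,0,0],[0,0,0],[0,0,0],[0,0,0],[0,0,0],[0,0,0]]}'
python3 -m crank '{"travel":[[0,-1,0],[0,-2,0],[0,-3,0],[0,-3.6,0],[0,-4,0],[0,-4,0],[0,-3.2,0],[0,-3.0,0]],"rot":[[0,0,0],[0,0,0],[0,0,0],[0,0,0],[0,0,0],[0,0,0],[0,0,0],[0,0,0]]}'
python3 - <<'E'
from h import *
T=bot.camera_model("top")
print(onz(T,330,325,0),onz(T,560,268,0))
for n in ("top","scene"): cv2.imwrite(f"pics/{n}6.png",bot.grab_frame(n)[:,:,::-1])
a=cv2.imread("pics/top6.png")[200:340,240:440]; a=cv2.resize(a,None,fx=4,fy=4,interpolation=cv2.INTER_CUBIC)
cv2.imwrite("pics/t6.png",a)
E
```

```text
clock: 9.55
position: [0.5028, -0.071, 0.0829]
tool_rot: [-3.141, 0.0, 1.572]
force: [-0.2, 4.8, -1.1]
grip_width: 0.0222
clock: 10.35
position: [0.5029, -0.0989, 0.0829]
tool_rot: [-3.142, -0.0, 1.573]
force: [-0.4, -0.4, -0.6]
grip_width: 0.0226
[0.34194004 0.09035052 0.        ] [ 0.3449519  -0.62796391  0.        ]
```

View pics/t6.png

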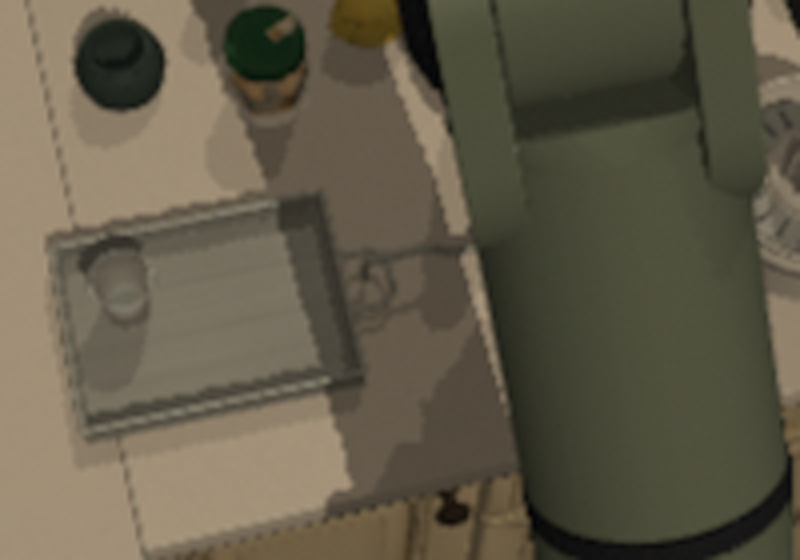

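View pics/scene6.png

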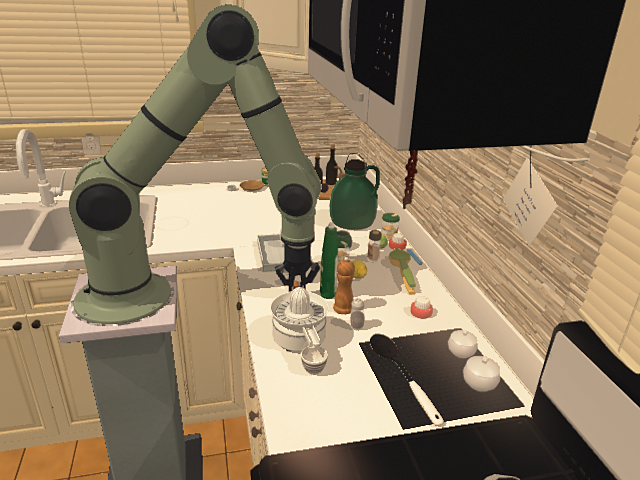

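```bash
python3 -m crank '{"travel":[[0,0,1.5],[0,0,3.5],[0,0,5.5],[0,0,5.5],[-2,-0.5,5.5],[-5,-1,5.5],[-8,-2,5.5],[-8,-2,5.5]],"rot":[[0,0,0],[0,0,0],[0,0,0],[0,0,0],[0,0,0],[0,0,0],[0,0,0],[0,0,0]]}'
python3 -m crank '{"travel":[[0,0,-2],[0,0,-4],[0,0,-5.3],[0,0,-5.9],[0,0,-5.9]],"rot":[[0,0,0],[0,0,0],[0,0,0],[0,0,0],[0,0,0]]}'
python3 - <<'E'
from h import *
T=bot.camera_model("top")
f=lambda u,v:(240+u/4,200+v/4)
cs=[onz(T,*f(*p),.029) for p in [(55,238),(318,195),(358,380),(90,432)]]
print(np.round(cs,3),np.mean(cs,0),onz(T,*f(372,285),.018))
E
```

```text
clock: 11.25
position: [0.4192, -0.1211, 0.1375]
tool_rot: [-3.138, -0.0, 1.57]
force: [0.2, -0.5, -0.4]
grip_width: 0.0225
clock: 11.75
position: [0.4227, -0.1201, 0.0783]
tool_rot: [-3.14, -0.0, 1.572]
force: [0.2, -0.1, -1.3]
grip_width: 0.0224
[[0.586 0.266 0.029]
 [0.572 0.065 0.029]
 [0.421 0.072 0.029]
 [0.43  0.269 0.029]] [0.50220954 0.16796391 0.029     ] [0.49508302 0.04243611 0.018     ]
```

```bash
python3 -m crank '{"travel":[[0,0,0],[0,0,0],[0,0,0],[0,0,0],[0,0,0],[0,0,3],[0,0,7],[0,0,12]],"rot":[[0,0,0],[0,0,0],[0,0,0],[0,0,0],[0,0,0],[0,0,0],[0,0,0],[0,0,0]]}' 1
python3 -m crank '{"travel":[[1,-2,3],[3,-6,6],[5,-10,8],[5,-14,8],[5,-14,8],[5,-14,8]],"rot":[[0,0,0],[0,0,0],[0,0,0],[0,0,0],[0,0,0],[0,0,0]]}'
python3 - <<'E'
from h import *
s=bot.observe(); print(s["position"],s["tool_rot"])
m=bot.camera_model("wrist"); np.save("w7.npy",m,allow_pickle=True)
for n in ("wrist","top","scene"): cv2.imwrite(f"pics/{n}7.png",bot.grab_frame(n)[:,:,::-1])
for t in ("reamer","juicer"):
    for c in ("wrist","scene"):
        for q in bot.silhouettes(c,t)[:2]: print(t,c,q["conf"],np.round(q["box"],1))
E
```

```text
clock: 12.55
position: [0.4221, -0.1201, 0.1995]
tool_rot: [-3.139, -0.0, 1.572]
force: [0.7, 0.9, 1.3]
grip_width: 0.0854
clock: 13.15
position: [0.4723, -0.2608, 0.2786]
tool_rot: [-3.141, -0.0, 1.57]
force: [0.2, 0.1, -0.5]
grip_width: 0.0853
[ 0.472348   -0.26079422  0.27864853] [-3.14106935e+00 -9.31971494e-05  1.57022118e+00]
reamer wrist 0.74 [325.7 273.3 106.4 120. ]
reamer scene 0.8 [298.9 302.9  30.1  30.4]
reamer scene 0.63 [356.4 314.8  18.1  33.5]
juicer wrist 0.8 [324.9 279.1 232.2 276.3]
juicer scene 0.82 [297.9 321.9  59.5  56.5]
juicer scene 0.73 [345.4 249.3  11.4  22.7]
```

View pics/wrist7.png

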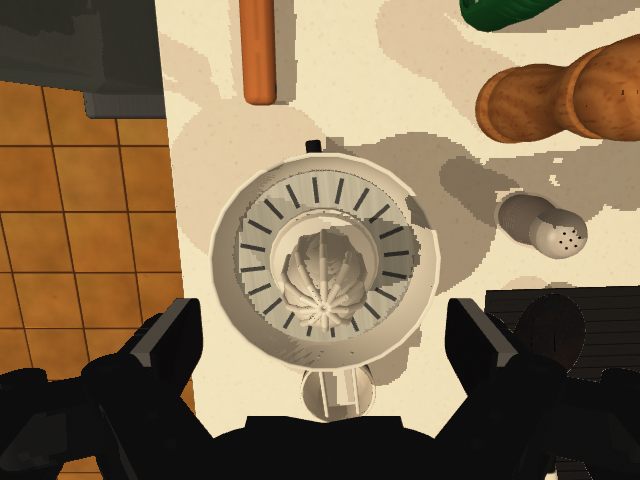

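View pics/scene7.png

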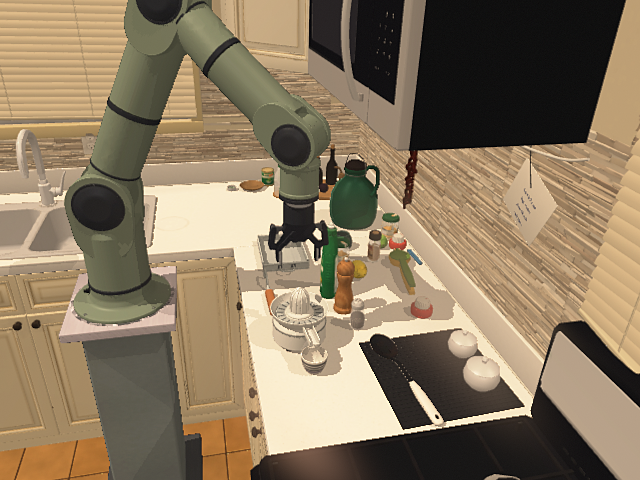

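View pics/top7.png

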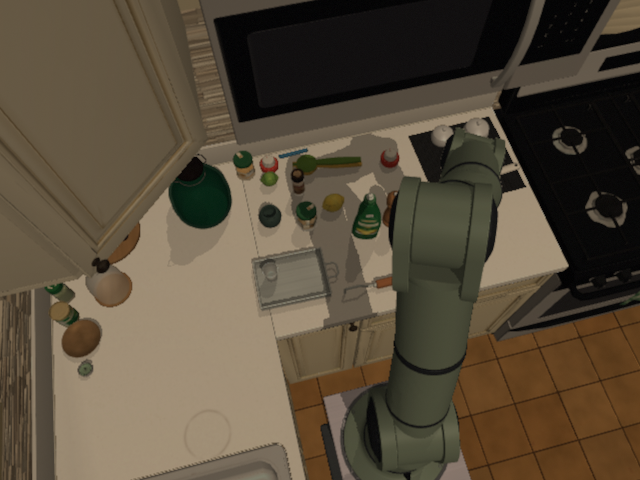

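```bash
python3 - <<'E'
from h import *
m=np.load("w7.npy",allow_pickle=True).item();T=bot.camera_model("top");S=bot.camera_model("scene")
print("tip",tri([(m,323,310),(S,300.7,289),(T,447.5,233.3)]),tri([(m,323,310),(T,447.5,233.3)]))
print("tip@.155",onz(m,323,310,.155),onz(T,447.5,233.3,.155),onz(S,300.7,289,.155))
for z in (.099,):
  for p in [(210,262),(441,262),(325,152),(325,371)]: print("rim",onz(m,*p,z))
# flange: cols 270..377 , row front 
print(onz(m,270,255,.09),onz(m,377,255,.09))
# handle: bottom end
print(onz(m,259,103,.015))
E
```

```text
tip [ 0.47414345 -0.28522134  0.15420096] [ 0.47174257 -0.28171176  0.16214848]
tip@.155 [ 0.47194512 -0.28601388  0.155     ] [ 0.47435118 -0.28342774  0.155     ] [ 0.47538243 -0.28723749  0.155     ]
rim [ 0.39898392 -0.27909161  0.099     ]
rim [ 0.54804423 -0.2791767   0.099     ]
rim [ 0.47315515 -0.20944454  0.099     ]
rim [ 0.47322646 -0.3593674   0.099     ]
[ 0.43662544 -0.277303    0.09      ] [ 0.50782273 -0.27734345  0.09      ]
[ 0.42210303 -0.17749645  0.015     ]
```

```bash
python3 -m crank '{"travel":[[0.1,-1.2,0],[0.1,-2.4,0],[0.1,-2.4,-2],[0.1,-2.4,-5],[0.1,-2.4,-8],[0.1,-2.4,-10],[0.1,-2.4,-10.5],[0.1,-2.4,-10.5]],"rot":[[0,0,0],[0,0,0],[0,0,0],[0,0,0],[0,0,0],[0,0,0],[0,0,0],[0,0,0]]}'
python3 - <<'E'
from h import *
s=bot.observe(); print(s["position"],s["tool_rot"],s["qpos"].round(2),s["force"],s["moment"])
for n in ("wrist","scene"): cv2.imwrite(f"pics/{n}8.png",bot.grab_frame(n)[:,:,::-1])
E
```

```text
clock: 14.3
position: [0.4736, -0.2849, 0.1736]
tool_rot: [-3.141, -0.0, 1.571]
force: [0.0, 0.6, 0.9]
grip_width: 0.0855
[ 0.47359594 -0.28491754  0.17363372] [-3.14066491e+00 -7.50066472e-05  1.57131464e+00] [ 0.22  0.61  0.29  1.91 -0.27  0.66  0.69] [0.00448526 0.57138607 0.92484671] [0.00362161 0.00616328 0.03139207]
```

View pics/wrist8.png

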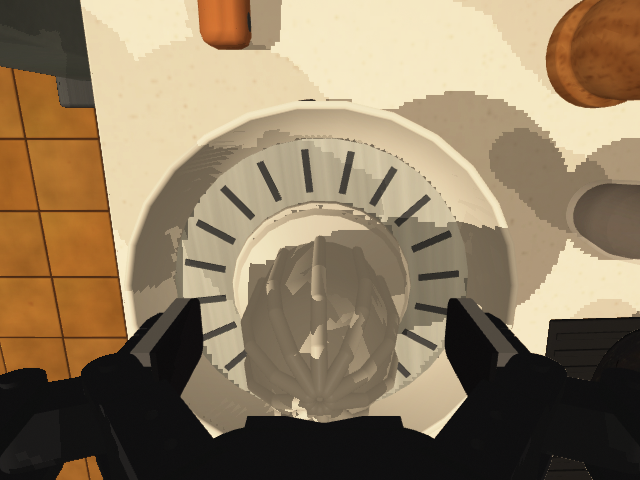

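View pics/scene8.png

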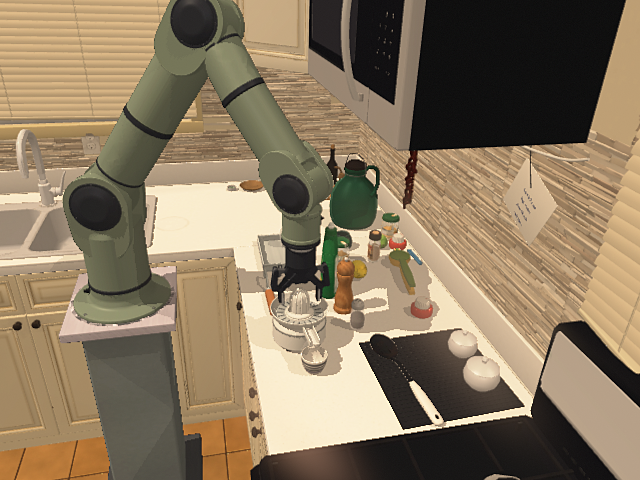

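```bash
python3 -m crank '{"travel":[[0,0,0],[0,0,0],[0,0,0],[0,0,0],[0,0,0]],"rot":[[0,0,0],[0,0,0],[0,0,0],[0,0,0],[0,0,0]]}' -1 70; python3 -m crank '{"travel":[[0,0,0],[0,0,0.02],[0,0,0.04],[0,0,0.06]],"rot":[[0,0,-3],[0,0,-8],[0,0,-15],[0,0,-22]]}'
python3 - <<'E'
from h import *
s=bot.observe(); print(s["position"],s["tool_rot"],s["force"],s["moment"])
E
```

```text
clock: 14.9
position: [0.4732, -0.2844, 0.1748]
tool_rot: [-3.141, -0.0, 1.572]
force: [-9.5, 1.8, 16.7]
grip_width: 0.0509
clock: 15.3
position: [0.474, -0.2842, 0.175]
tool_rot: [3.141, -0.0, 1.184]
force: [-1.8, -1.1, -2.9]
grip_width: 0.0502
[ 0.47397429 -0.28415851  0.17502951] [ 3.14088283e+00 -1.36851756e-04  1.18371845e+00] [-1.80984476 -1.08076069 -2.9495524 ] [-0.19396795  0.31823295  0.24200453]
```

```bash
python3 -m crank '{"travel":[[0,0,0.04],[0,0,0.08],[0,0,0.11],[0,0,0.14],[0,0,0.17],[0,0,0.17]],"rot":[[0,0,-8],[0,0,-16],[0,0,-24],[0,0,-32],[0,0,-38],[0,0,-38]]}'
python3 -m crank '{"travel":[[0,0,0.02],[0,0,0.05],[0,0,0.08],[0,0,0.12],[0,0,0.16],[0,0,0.2],[0,0,0.24],[0,0,0.28]],"rot":[[0,0,4],[0,0,12],[0,0,20],[0,0,28],[0,0,36],[0,0,44],[0,0,52],[0,0,60]]}'
python3 - <<'E'
from h import *
s=bot.observe(); print(s["position"],s["tool_rot"],s["force"],s["moment"])
cv2.imwrite(f"pics/scene9.png",bot.grab_frame("scene")[200:420,200:420,::-1])
cv2.imwrite(f"pics/wrist9.png",bot.grab_frame("wrist")[:,:,::-1])
E
```

```text
clock: 15.9
position: [0.4737, -0.2843, 0.1762]
tool_rot: [3.141, 0.001, 0.523]
force: [-1.5, -4.7, -5.1]
grip_width: 0.0501
clock: 16.7
position: [0.4732, -0.2839, 0.1787]
tool_rot: [-3.14, -0.001, 1.581]
force: [-2.6, -0.6, -11.5]
grip_width: 0.0498
[ 0.4732253  -0.28386878  0.17874245] [-3.14040831e+00 -6.14330627e-04  1.58138084e+00] [ -2.56835497  -0.62217136 -11.51358979] [-0.17742066  0.65176444 -0.24481402]
```

View pics/wrist9.png

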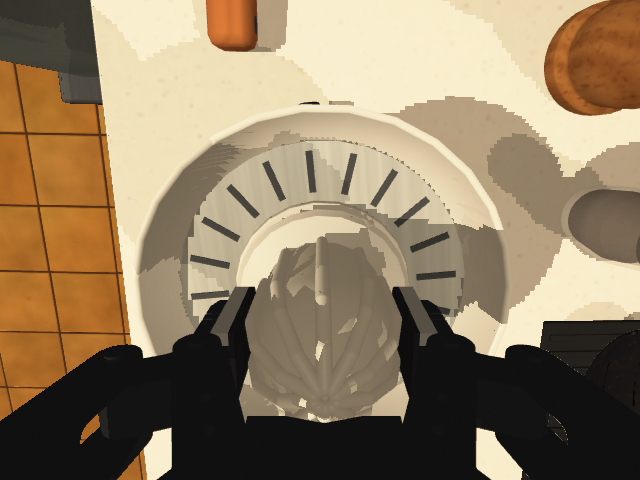

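View pics/scene9.png

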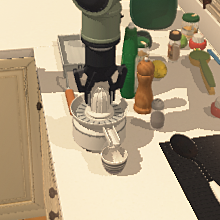

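```bash
python3 -m crank '{"travel":[[0,0,0.02],[0,0,0.04],[0,0,0.07],[0,0,0.1],[0,0,0.13],[0,0,0.16],[0,0,0.19],[0,0,0.22]],"rot":[[0,0,8],[0,0,16],[0,0,24],[0,0,32],[0,0,40],[0,0,48],[0,0,56],[0,0,60]]}'
python3 -m crank '{"travel":[[0,0,0.02],[0,0,0.05],[0,0,0.08],[0,0,0.12],[0,0,0.16],[0,0,0.19],[0,0,0.22],[0,0,0.25]],"rot":[[0,0,-6],[0,0,-14],[0,0,-22],[0,0,-30],[0,0,-38],[0,0,-46],[0,0,-54],[0,0,-62]]}'
python3 - <<'E'
from h import *
s=bot.observe(); print(s["position"],s["tool_rot"],s["force"],s["moment"])
cv2.imwrite(f"pics/wrist10.png",bot.grab_frame("wrist")[:,:,::-1])
E
```

```text
clock: 17.6
position: [0.4727, -0.2842, 0.1808]
tool_rot: [-3.141, -0.002, 2.622]
force: [-4.4, -0.8, -11.0]
grip_width: 0.0502
clock: 18.4
position: [0.4736, -0.2839, 0.1836]
tool_rot: [-3.141, -0.0, 1.529]
force: [-0.6, -2.0, -10.0]
grip_width: 0.0505
[ 0.47358299 -0.28394582  0.18364469] [-3.14100092e+00 -2.13598257e-04  1.52929570e+00] [-0.60736139 -2.01427196 -9.98452171] [-0.40654639  0.1667458   0.24292529]
```

View pics/wrist10.png

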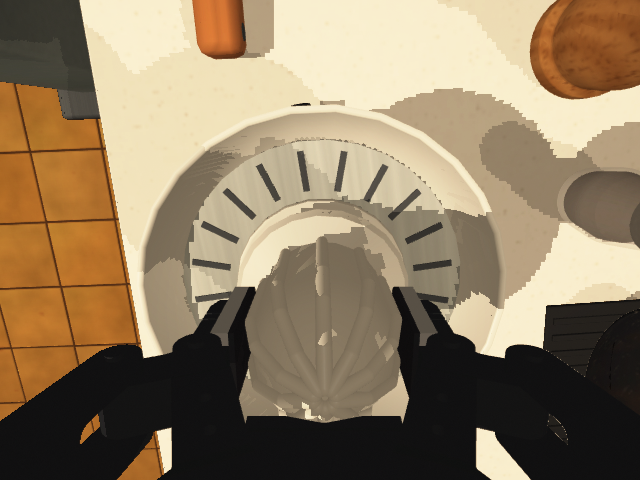

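```bash
python3 -m crank '{"travel":[[0,0,0.02],[0,0,0.05],[0,0,0.08],[0,0,0.11],[0,0,0.14],[0,0,0.17],[0,0,0.2],[0,0,0.23]],"rot":[[0,0,-8],[0,0,-16],[0,0,-24],[0,0,-32],[0,0,-40],[0,0,-48],[0,0,-56],[0,0,-60]]}'
python3 -m crank '{"travel":[[0,0,0.02],[0,0,0.05],[0,0,0.08],[0,0,0.12],[0,0,0.16],[0,0,0.2],[0,0,0.23],[0,0,0.26]],"rot":[[0,0,6],[0,0,14],[0,0,22],[0,0,30],[0,0,38],[0,0,46],[0,0,54],[0,0,62]]}'
python3 - <<'E'
from h import *
s=bot.observe(); print(s["position"],s["tool_rot"],s["force"],s["moment"])
E
```

```text
clock: 19.25
position: [0.4741, -0.2844, 0.1861]
tool_rot: [3.141, -0.0, 0.486]
force: [0.3, -4.5, -10.6]
grip_width: 0.0501
clock: 20.05
position: [0.4735, -0.2841, 0.189]
tool_rot: [-3.141, -0.0, 1.579]
force: [-6.0, 1.6, 3.3]
grip_width: 0.0503
[ 0.47345853 -0.28414457  0.18902059] [-3.14113115e+00 -2.69410352e-04  1.57859505e+00] [-5.96830788  1.64773453  3.34667955] [ 0.23307582  1.45975374 -0.11694605]
```

```bash
python3 -m crank '{"travel":[[0,0,0.03],[0,0,0.06],[0,0,0.1],[0,0,0.15],[0,0,0.2],[0,0,0.25]],"rot":[[0,0,8],[0,0,16],[0,0,24],[0,0,32],[0,0,40],[0,0,40]]}'
python3 - <<'E'
from h import *
s=bot.observe(); print(s["position"],s["tool_rot"],s["force"],s["moment"])
cv2.imwrite(f"pics/wrist11.png",bot.grab_frame("wrist")[:,:,::-1])
cv2.imwrite(f"pics/scene11.png",cv2.resize(bot.grab_frame("scene")[220:400,220:400,::-1],None,fx=3.3,fy=3.3))
E
```

```text
clock: 20.65
position: [0.4741, -0.2843, 0.1916]
tool_rot: [3.141, 0.001, 2.273]
force: [0.2, -0.0, -1.7]
grip_width: 0.05
[ 0.47411101 -0.28433178  0.19159612] [3.14071243e+00 9.10504166e-04 2.27346286e+00] [ 0.24928367 -0.03736855 -1.72382023] [ 0.02121559 -0.02360394 -0.0129051 ]
```

View pics/wrist11.png

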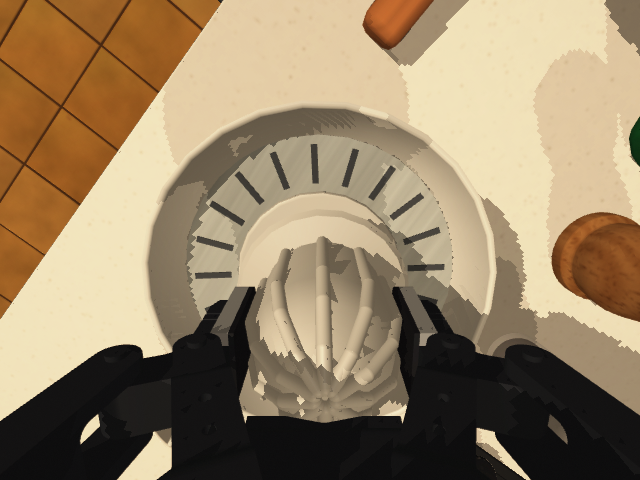

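View pics/scene11.png

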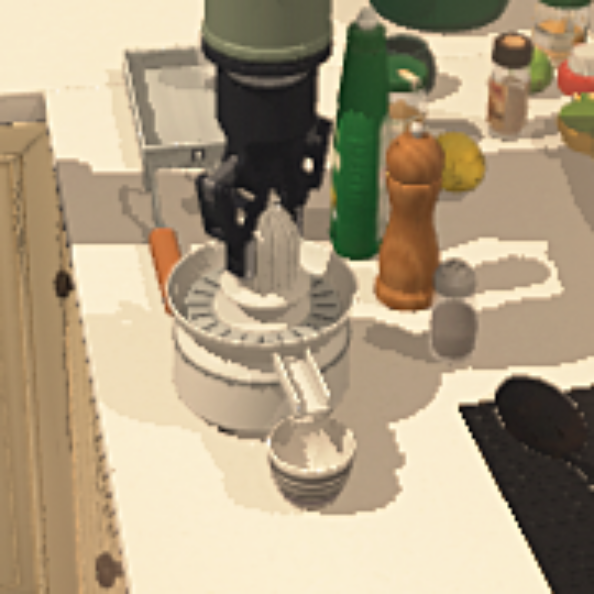

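```bash
python3 -m crank '{"travel":[[0,0,0.5],[0,0,1],[0,0,1.7],[0,0,2.5],[0,0,4],[0,0,6],[0,0,8.5],[0,0,8.5]],"rot":[[0,0,0],[0,0,0],[0,0,0],[0,0,0],[0,0,0],[0,0,0],[0,0,0],[0,0,0]]}'
python3 -m crank '{"travel":[[0,3,0],[0,7,0],[0.5,11,0],[1,15,0],[1.5,19,0],[2,23,0],[2.6,27,0],[2.6,30,0]],"rot":[[0,0,-5],[0,0,-11],[0,0,-17],[0,0,-23],[0,0,-29],[0,0,-35],[0,0,-40],[0,0,-40]]}'
python3 -m crank '{"travel":[[0,0,0],[0,0,0]],"rot":[[0,0,0],[0,0,0]]}'
python3 - <<'E'
from h import *
s=bot.observe(); print(s["position"],s["tool_rot"],s["force"],s["moment"])
np.save("w12.npy",bot.camera_model("wrist"),allow_pickle=True)
for n in ("wrist","scene","top"): cv2.imwrite(f"pics/{n}12.png",bot.grab_frame(n)[:,:,::-1])
E
```

```text
clock: 21.55
position: [0.4748, -0.2847, 0.2795]
tool_rot: [3.14, 0.004, 2.27]
force: [1.3, -1.0, -2.3]
grip_width: 0.0504
clock: 22.35
position: [0.5, 0.0187, 0.276]
tool_rot: [3.141, -0.0, 1.57]
force: [-0.0, 0.0, -2.4]
grip_width: 0.0501
clock: 22.55
position: [0.4997, 0.0162, 0.276]
tool_rot: [-3.141, 0.0, 1.573]
force: [-0.5, -0.1, -2.6]
grip_width: 0.0501
[0.49965916 0.01622821 0.27595307] [-3.14123817e+00  2.01760288e-04  1.57349556e+00] [-0.50764927 -0.11258167 -2.62000332] [-0.03024931  0.01804511  0.01106368]
```

View pics/wrist12.png

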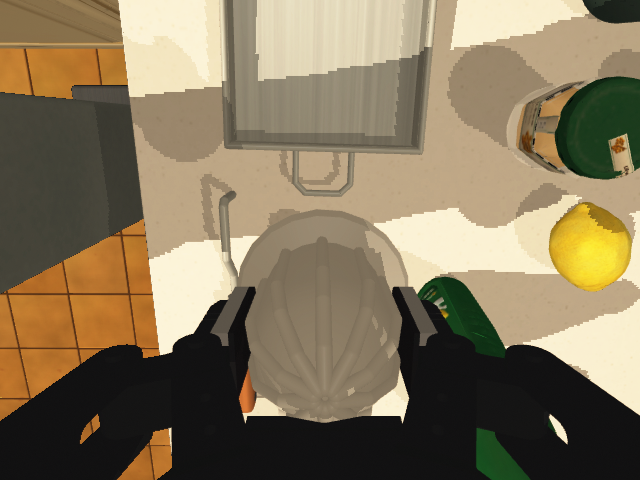

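View pics/scene12.png

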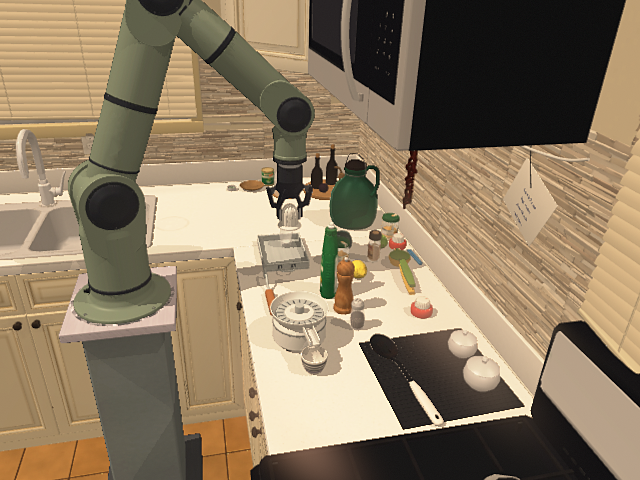

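View pics/top12.png

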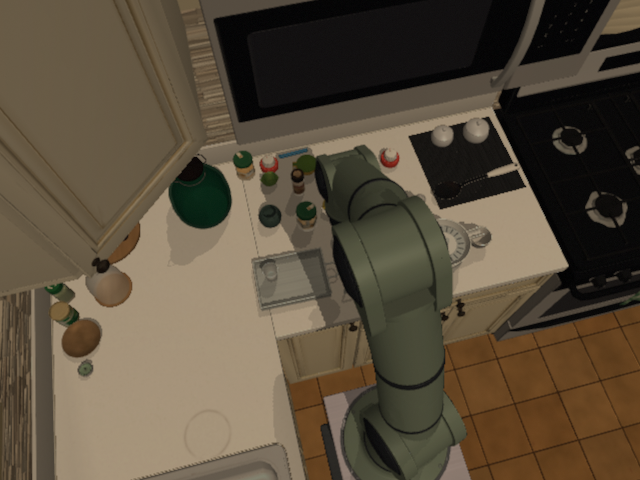

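```bash
python3 - <<'E'
from h import *
m=np.load("w12.npy",allow_pickle=True).item()
a=onz(m,224,148,.029);b=onz(m,422,153,.029);print(a,b,np.linalg.norm(a-b))
n=np.array([a[1]-b[1],-(a[0]-b[0])]);n/=np.linalg.norm(n);n*=np.sign(n[1])
mid=(a+b)[:2]/2; print("mid",mid,"xdir",n,"centre",mid+.105*n,"target",mid+.065*n)
print("eye",onz(m,323,173,.018),"hooktip",onz(m,230,195,.038))
E
```

```text
[0.42383286 0.06588546 0.029     ] [0.57460743 0.06255631 0.029     ] 0.15081131363664427
mid [0.49922014 0.06422088] xdir [0.02207493 0.99975632] centre [0.50153801 0.1691953 ] target [0.50065501 0.12920504]
eye [0.49913   0.0458964 0.018    ] hooktip [0.42837997 0.03136507 0.038     ]
```

```bash
python3 -m crank '{"travel":[[0.1,3,0],[0.1,7,0],[0.1,10,0],[0.1,11.3,0],[0.1,11.3,-2],[0.1,11.3,-5],[0.1,11.3,-8],[0.1,11.3,-11]],"rot":[[0,0,0],[0,0,0],[0,0,0],[0,0,0],[0,0,0],[0,0,0],[0,0,0],[0,0,0]]}'
python3 -m crank '{"travel":[[0,0,-2],[0,0,-4],[0,0,-5.5],[0,0,-6.3],[0,0,-6.6],[0,0,-6.8],[0,0,-6.9],[0,0,-6.9]],"rot":[[0,0,0],[0,0,0],[0,0,0],[0,0,0],[0,0,0],[0,0,0],[0,0,0],[0,0,0]]}'
python3 - <<'E'
from h import *
s=bot.observe(); print(s["position"],s["tool_rot"],s["force"],s["moment"])
for n in ("wrist","scene","top"): cv2.imwrite(f"pics/{n}13.png",bot.grab_frame(n)[:,:,::-1])
E
```

```text
clock: 23.5
position: [0.5011, 0.1275, 0.1652]
tool_rot: [3.141, 0.0, 1.57]
force: [0.9, 0.4, -2.5]
grip_width: 0.0501
clock: 24.3
position: [0.5011, 0.1289, 0.0975]
tool_rot: [3.141, -0.0, 1.572]
force: [-0.6, 0.0, -2.4]
grip_width: 0.0503
[0.50106598 0.12889785 0.09753574] [ 3.14092908e+00 -2.25957900e-04  1.57207336e+00] [-0.5936582   0.02822545 -2.41714359] [-0.00315014 -0.04861914  0.01747327]
```

View pics/wrist13.png

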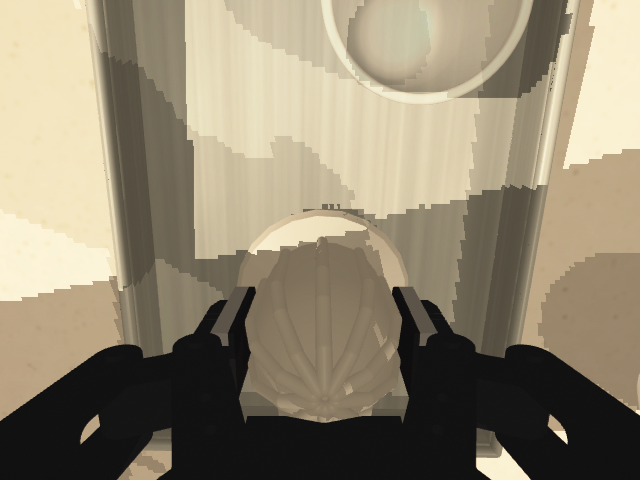

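View pics/scene13.png

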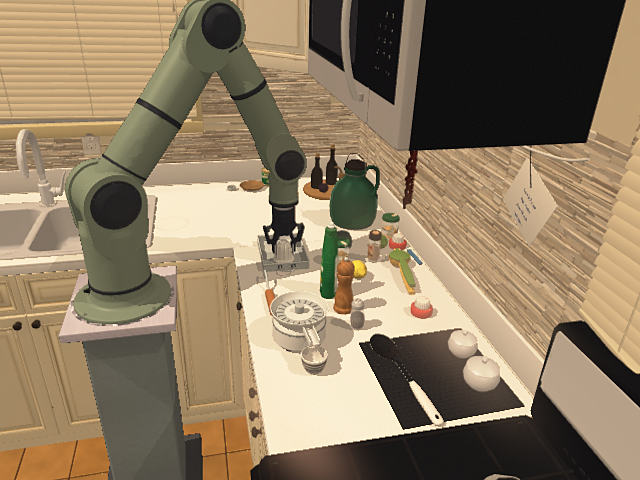

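```bash
python3 -m crank '{"travel":[[0,0,-0.1],[0,0,-0.2],[0,0,-0.2]],"rot":[[0,0,0],[0,0,0],[0,0,0]]}'; python3 -m crank '{"travel":[[0,0,-0.1],[0,0,-0.1]],"rot":[[0,0,0],[0,0,0]]}'
```

```text
clock: 24.75
position: [0.5009, 0.1289, 0.0951]
tool_rot: [3.142, -0.0, 1.572]
force: [-0.7, 0.1, 0.3]
grip_width: 0.0502
clock: 24.95
position: [0.5009, 0.1289, 0.0949]
tool_rot: [3.141, -0.0, 1.572]
force: [-8.0, -1.0, 21.8]
grip_width: 0.0501
```

Contact; ease off slightly, then release with a partial opening and rise.

```bash
python3 -m crank '{"travel":[[0,0,0.1],[0,0,0.1],[0,0,0.1]],"rot":[[0,0,0],[0,0,0],[0,0,0]]}'; python3 -m crank '{"travel":[[0,0,0],[0,0,0],[0,0,0],[0,0,0],[0,0,1.5],[0,0,4],[0,0,7],[0,0,11]],"rot":[[0,0,0],[0,0,0],[0,0,0],[0,0,0],[0,0,0],[0,0,0],[0,0,0],[0,0,0]]}' 0.6
python3 -m crank '{"travel":[[0,-3,2],[0,-7,4],[0,-7,4],[0,-7,4]],"rot":[[0,0,0],[0,0,0],[0,0,0],[0,0,0]]}'
python3 - <<'E'
from h import *
for n in ("wrist","scene","top"): cv2.imwrite(f"pics/{n}14.png",bot.grab_frame(n)[:,:,::-1])
b=cv2.imread("pics/scene14.png")[190:390,220:400]; cv2.imwrite("pics/s14.png",cv2.resize(b,None,fx=3,fy=3,interpolation=cv2.INTER_CUBIC))
E
```

```text
clock: 25.25
position: [0.5009, 0.1289, 0.0951]
tool_rot: [3.142, -0.0, 1.572]
force: [-0.9, 0.0, 3.2]
grip_width: 0.0505
clock: 26.05
position: [0.5002, 0.1287, 0.2054]
tool_rot: [-3.14, 0.001, 1.572]
force: [0.3, -0.2, -0.3]
grip_width: 0.0685
clock: 26.45
position: [0.501, 0.0583, 0.2455]
tool_rot: [3.141, -0.0, 1.57]
force: [-0.8, 0.6, -0.4]
grip_width: 0.0686
```

View pics/wrist14.png

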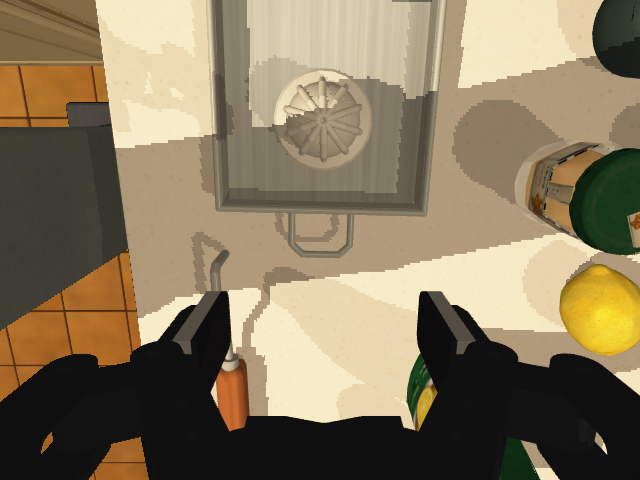

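View pics/s14.png

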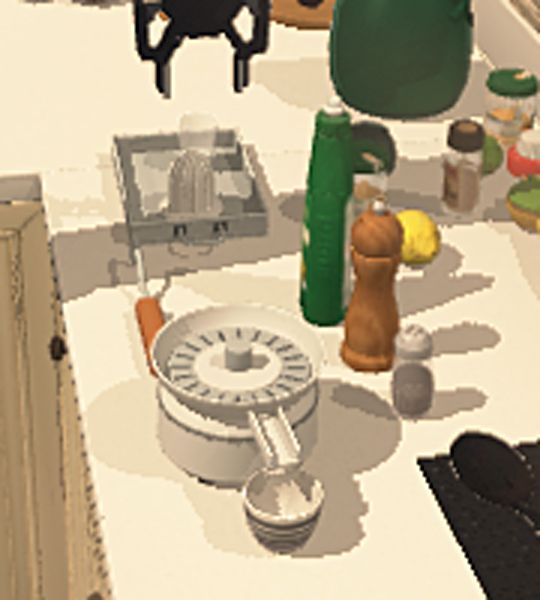

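View pics/top14.png

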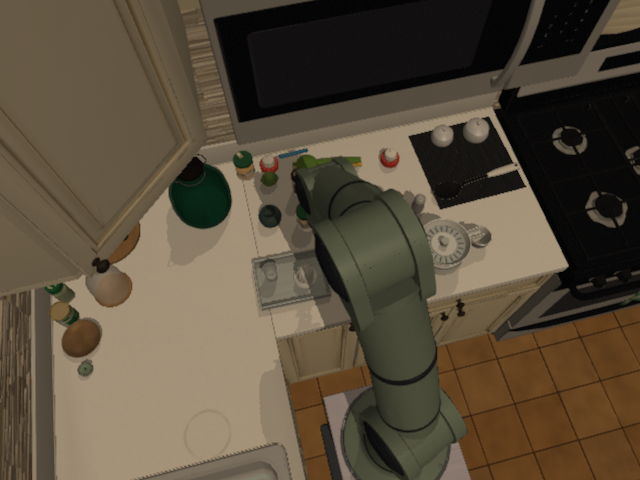

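```bash
python3 -c "
from workcell import bot
print(bot.job_done(), bot.observe()['clock'])"
```

```text
the job is handed in; nothing more can be done
the job is handed in; nothing more can be done
```

The job is done and handed in at about 26.6 s on the robot's clock. No verdict was reported.

- **Tray:** I caught the hook in the wire loop and dragged the tray about 0.29 m to the right. Measured after the drag, its centre is at about (0.50, 0.17). Its far corner gives x + y of about 0.85, so it is clear of the cabinet edge at 0.92. The glass is still upright in it.
- **Hook:** It lies on the worktop at about x 0.42, roughly 7 cm to the robot's side of the loop. The last wrist picture shows it not touching the tray.
- **Cone:** I twisted it to and fro by about 60° each way while lifting slowly. The pull read about 10–12 N at the end of most strokes and never more in the readings I took. It came free after about 14 mm of rise. The pictures during and after showed the juicer still standing level, not turned and not noticeably moved.
- **Placing:** The cone stands upright on the tray floor at about 40 mm from the tray's centre on the loop side. I pressed a little too hard when setting it down (22 N for a moment) and eased off to about 3 N before letting go.
- **Other things:** The cup, bottle, mill, shaker, lemon and jar look unmoved in the last pictures. I judged that by eye and did not measure it.

One early check disagreed: the silhouette network took other things for the tray and hook tip in two pictures, so I read those positions from the images myself.

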